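# Set and lock the slide gate of a rivet hopper

## Robot

A 6-joint arm with a two-finger parallel gripper is mounted at the origin on the work surface. World frame = base frame: x ahead of the robot, y to its left, z up, the work surface at z = 0. Lengths are in m, angles in rad, forces in N, time in s.
With the tool pointing down it reaches from about 0.35 to 0.775 m from the base axis. Payload 7.3 kg.
Tool frame: the origin (TCP) lies between the finger pads; the fingertips stand 8 mm ahead of it and the grasp point (between the pads) lies 11 mm behind it; z points along the fingers, y is the direction in which the jaws open and shut (so a half turn about z gives the same grasp; the last joint's range is limited). The gripper opens to 92 mm and grips with 3 to 60 N. Pads are 19 mm wide; open, the fingers measure 130 mm over their backs; the gripper's body (75 mm by 190 mm) begins 47 mm behind the grasp point.
Start: joints at [-1.478, 0.342, 1.524, -0, 1.275, -0.146], TCP at [0.124, -0.51, 0.199] pointing down, gripper open.
Joint ranges: [-2.53, 2.53], [-0.77, 2.02], [0.04, 2.7], [-1, 4.14], [0.28, 2.66], [-3.11, 3.11]. Speed limits (rad/s): [2.57, 2.57, 3.14, 3.14, 3.14, 3.14].

## Interface

Orientations are given as a rotation vector (axis times angle).
In Python, from cell import bot, optics, hand_in gives the robot as it stands.
- The arm moves only by the tool jog_arm, never from a script. Its arguments are lists of equal length, an entry for each row: "rot": the turn, a rotation vector about the tool's x, y, z in degrees, a list of three; "slide": the shift along the tool's x, y, z in mm, a list of three; "claw": the closure, from 0 (fully open) to 1 (shut). In form: {"rot": [[rx, ry, rz], ...], "slide": [[dx, dy, dz], ...], "claw": [claw, ...]}. A call has 1 to 12 rows; each row shifts and turns the commanded pose from where the row before left it, along the tool's axes as they then stand; what a row does not reach is not made up. A row lasts 1/12 s, in which the tool goes at most 41.7 mm and 7.16 degrees, less where a joint would pass 70% of its speed; a pose out of reach is approached as far as the arm can. A call with a gripper value outside its range is refused whole. The fingers move at their own pace and stop on an object; the grip force is fixed at half the most. Time passes only in rows, so rows that do not move let the fingers close. It gives the time, the measured TCP pose, the force and the opening at its end, in the units of the state.
- bot.get_obs(): the state, without advancing time (a new reading comes with each control period).
- optics.read_camera(name): name is "side" or "top"; returns a dict with "color" (420x560x3 uint8, blue, green, red), "depth" (420x560 float32, m along the optical axis (not along the pixel's ray), 0 where there is no reading), "fx", "fy", "cx", "cy" (pixels), "D" ([k1, k2, p1, p2, k3] as OpenCV has them; the pictures are not rectified), "pose" (4x4, takes a point from camera to world coordinates). Camera axes: x right, y down, z forward; pixel columns grow to the right and rows downward; lengths in m; the calibration is good to about 2 mm. A picture is of the moment at which its call begins.
- hand_in(): hands the job in, once; it reports no verdict.
The state is a dict: "time_s": time; "joint_positions": joint angles; "qvel": joint speeds; "effort": joint torques, N m; "eef_pos": TCP position; "eef_rot": TCP orientation; "ft_force": force on the tool from outside, world axes, zero at the start; "moment": the same for the moment, N m; "width": opening from 0.0 (shut) to 1.0 (fully open).
Only numpy, scipy, OpenCV 4.12 (cv2) and the standard library are available. Lean on these libraries where they do the work, as an engineer would, in place of code of your own. Each camera call takes 0.05 s, during which the arm holds its last target. There are 200 camera calls.

## Task

Get the empty rivet hopper ready for filling: pull its stiff slide gate open, away from the funnel, until the yellow pointer lines up with the red marker, which must stay where it is set. Then lift the raised latch bar over the top so that it drops across the gate into its brass catch, leave the gate on the mark, and do not disturb the other things on the bench.

Things in the scene. Friction and masses are not known exactly. Their poses are not given: they have to be found in the camera images.
- hopper: Fixed bench hopper: green bed 450 long (x -240 to +210), 110 wide, 42 high; round funnel at x +135, radius 72, top 202 above the table. Origin on the table under the latch bar. The gate opens towards the hopper's -x; +y is the latch pivot's side, facing the robot; -y has the scale and the forked brass catch (x 0, y -58, top z 74). Two low rails beside the gate, y +-43 to +-53, top z 52.
- gate (a joint): Slide gate opening in m, 0 closed, 0.115 fully open, growing as the gate moves along the hopper's -x. It starts 0 to 25 mm open. Stiff: about 10 N of friction, and it stays where it is left. Steel blade 80 wide, its top at z 46, with an upturned lip across its outer end.
- gate_lip (a point): Middle of the top edge of the gate's upturned lip, 91 above the table, at hopper x = -100 mm - gate opening, y 0. The lip is an upright plate 76 wide (hopper y), 5 thick (x), 45 high above the blade, its top edge rolled to 10 diameter. On its funnel side the blade is bare, so fingers can go down there and pull the lip towards hopper -x.
- gate_pointer (a point): Tip of the yellow pointer on the gate, level with the lip (hopper x = -100 mm - gate opening), at hopper y -66, z 55; 5 wide. Axes as the hopper's.
- marker (a joint): Setting of the red marker along the white scale in m, 45 to 90 mm; the gate is on the mark when its opening equals this value. It slides if pushed (4 N): leave it.
- marker_line (a point): Inner end of the red marker, at hopper x = -100 mm - marker setting, y -72, z 55. The marker's thin part is 6 wide, top at z 60. Axes as the hopper's.
- latch (a joint): Latch bar's angle (rad) about a pivot along hopper x through x 0, y +55, z 62. 0: dropped level across the gate in the brass catch; 1.57: upright; 2.2 (start): leaning back on its stop, on the +y side towards the robot. It swings almost freely and falls to whichever side of upright it is on; under 2 N at the thumb bar moves it. Steel bar 14 wide, 10 thick, 140 long, 0.15 kg.
- latch_thumb (a point): Centre of the orange round thumb bar at the latch bar's free end, 60 long along hopper x, 18 in diameter, 135 from the pivot. At the start at about hopper y +134, z 171; upright at y +55, z 197.
- coasters: Stack of three dark leather coasters, 90 in diameter, 18 high, loose; origin under its centre.
- glue: Small jar, 52 in diameter, 85 high, loose; origin under its centre.
- weight: Brass weight, 56 in diameter, 36 high, loose; origin under its centre.
- mallet: Wooden mallet lying down, head 105 long along its y and 72 in diameter, handle 150 long and 26 in diameter towards its -x, loose; origin under the head.
- rivet_tray: Blue divided tray 130 x 180 x 35, loose; origin under its centre.
- awl: Awl with wooden handle, 170 long along its x, loose; origin underneath it.
- rule: Steel rule 30 x 160 (along y) x 4, loose; origin under its centre.

How it is judged:
On the way, in this order (a step that is already met when the one before it is completed fails the run):
1. the gate is pulled open until its pointer is within 5 mm of the red marker, with the latch bar still raised (x of gate_pointer in the frame of marker_line between -0.005 and 0.005 m and value of joint latch above 1.2 rad and velocity of joint gate between -0.005 and 0.005 m/s), for 0.2 s.
2. the latch bar lies dropped in its catch (value of joint latch below 0.06 rad), for 0.2 s.
At the end, for the whole second after the job is handed in: The gate's pointer is within 5 mm of the red marker and the latch bar lies down in its catch (within 0.06 rad of level), gate and latch at rest (x of gate_pointer in the frame of marker_line between -0.005 and 0.005 m and value of joint latch below 0.06 rad and velocity of joint latch between -0.05 and 0.05 rad/s and velocity of joint gate between -0.005 and 0.005 m/s); the robot touches nothing.
It fails at once if the red marker is pushed more than 4 mm from its setting (distance of marker_line from where it was at the start of the episode above 0.004 m).
It fails at once if another thing on the bench is moved more than 20 mm (distance of any of coasters, glue, weight, mallet, rivet_tray, awl, rule from where it was at the start of the episode above 0.02 m).
It also fails if it takes over 54 s, if anything falls off the work surface, if the arm or the gripper's body presses on something with over 40 N, if the wrist force passes 120 N, or if a joint passes its speed limit or range.

## Working session

There is one attempt and no reset: what is moved stays moved. The work goes in short steps, Python scripts to look and compute and a tool call to move; the robot and the scene stay as the last step left them, time stands still between calls to the robot, and variables do not carry over. Pictures are saved under pics/ and viewed, about 8 in all and at most 12, crops included, and the job is handed in when it is done.

Besides the shell and the picture viewer there is one more tool, called after "Request:" as name(argument=value, ...) on one line, values as JSON. jog_arm: Moves the arm, as the interface text tells. Its arguments: {"type":"object","properties":{"rot":{"type":"array"},"slide":{"type":"array"},"claw":{"type":"array"}},"required":["rot","slide","claw"]}

```bash
mkdir -p pics; ls
cat > h.py <<'E'
import numpy as np, cv2
from cell import bot, optics, hand_in
def snap(n,tag):
    c=optics.read_camera(n); cv2.imwrite(f'pics/{tag}.png',c['color']); np.save(f'pics/{tag}.npy',c,allow_pickle=True); return c
def load(tag): return np.load(f'pics/{tag}.npy',allow_pickle=True).item()
def K(c): return np.array([[c['fx'],0,c['cx']],[0,c['fy'],c['cy']],[0,0,1.]])
def ray(c,u,v):
    p=cv2.undistortPoints(np.array([[[u,v]]],float),K(c),np.array(c['D'],float))[0,0]
    return np.array([p[0],p[1],1.])
def atz(c,u,v,z):
    P=np.array(c['pose']);d=P[:3,:3]@ray(c,u,v);o=P[:3,3];return o+d*(z-o[2])/d[2]
def dep(c,u,v):
    P=np.array(c['pose']);d=c['depth'][int(round(v)),int(round(u))];return P[:3,:3]@(ray(c,u,v)*d)+P[:3,3]
def proj(c,X):
    T=np.linalg.inv(np.array(c['pose']));r=cv2.Rodrigues(T[:3,:3])[0]
    return cv2.projectPoints(np.array(X,float).reshape(-1,1,3),r,T[:3,3],K(c),np.array(c['D'],float))[0][:,0]
E
python3 - <<'E'
from h import *
a=snap('top','top0');b=snap('side','side0')
print(np.round(a['pose'],3),np.round(b['pose'],3),a['fx'])
o=bot.get_obs();print(o['time_s'],o['eef_pos'],o['eef_rot'],o['width'])
E
```

```text
pics
[[ 3.000e-03 -9.810e-01  1.940e-01  3.790e-01]
 [-1.000e+00  1.000e-03  2.100e-02 -1.500e-02]
 [-2.100e-02 -1.940e-01 -9.810e-01  1.136e+00]
 [ 0.000e+00  0.000e+00  0.000e+00  1.000e+00]] [[ 0.818 -0.384  0.428 -0.047]
 [-0.575 -0.543  0.612 -0.893]
 [-0.003 -0.746 -0.665  1.061]
 [ 0.     0.     0.     1.   ]] 415.50166061714066
0.1 [ 0.12415476 -0.50971773  0.19793806] [-3.11793393e+00 -3.73954357e-01 -1.05480436e-04] 1.0010872383983997
```

View pics/top0.png

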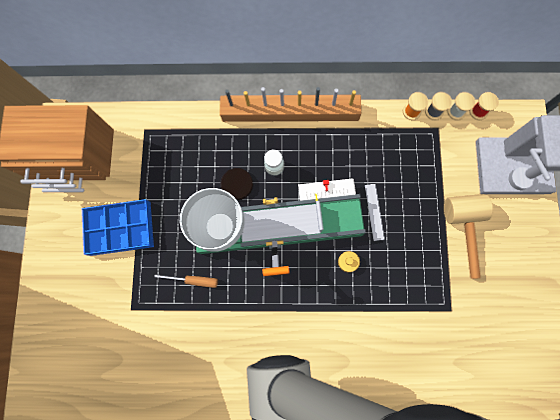

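View pics/side0.png

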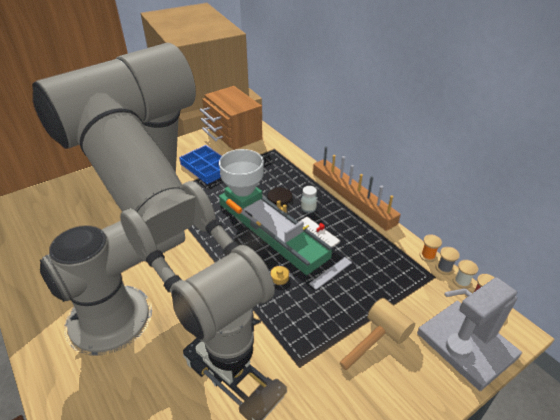

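Top view: funnel around (212,218), the gate opens to the right (world −y), the orange thumb bar is at (275,270), the red marker at (326,186), and the brass weight at (348,261), near the gate. I'll enlarge the hopper.

Run:
```python
from h import *
c=load('top0')['color']; cv2.imwrite('pics/c1.png',cv2.resize(c[165:290,180:390],None,fx=3.8,fy=3.8,interpolation=cv2.INTER_CUBIC))
c=load('side0')['color']; cv2.imwrite('pics/c2.png',cv2.resize(c[140:290,210:360],None,fx=4,fy=4,interpolation=cv2.INTER_CUBIC))
```

```text
(no output)
```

View pics/c1.png

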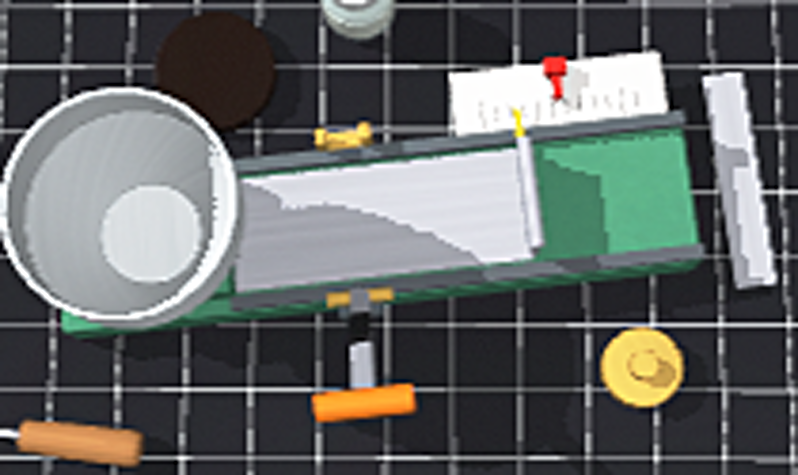

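View pics/c2.png

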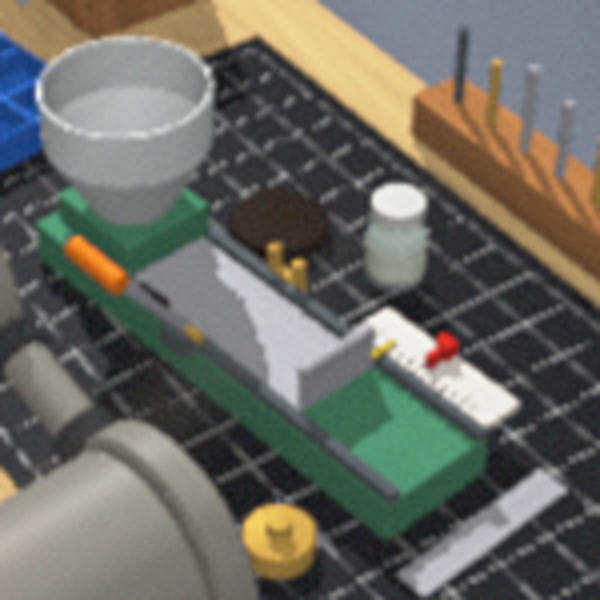

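Enlarged top view: thumb bar centre (364,402), funnel rim centre (120,205), catch prongs (330,138)/(365,135), rail ends (683,115)/(700,250), lip right top end (540,245), pointer tip (517,110), marker inner end about (558,98). The side crop agrees. Next I'll fit the hopper pose.

Run:
```python
from h import *
from scipy.optimize import least_squares
c=load('top0'); s=load('side0')
px=lambda x,y:np.array([180+(x+.5)/3.8-.5,165+(y+.5)/3.8-.5])
ps=lambda x,y:np.array([210+(x+.5)/4-.5,140+(y+.5)/4-.5])
th=2.2
L=lambda p:[ # (cam, pixel, hopper xyz)
(c,px(364,402),(0,.055-.135*np.cos(th),.062+.135*np.sin(th))),
(c,px(120,205),(.135,0,.202)),
(c,px(684,117),(-.24,-.048,.052)),(c,px(701,251),(-.24,.048,.052)),
(c,px(348,136),(0,-.058,.074)),
(c,px(517,110),(-.1-p[3],-.066,.055)),(c,px(527,190),(-.1-p[3],0,.091)),
(c,px(558,98),(-.1-p[4],-.072,.058)),
(s,ps(97,263),(0,.055-.135*np.cos(th),.062+.135*np.sin(th))),
(s,ps(125,90),(.135,0,.202)),
(s,ps(288,268),(0,-.058,.074)),
(s,ps(392,344),(-.1-p[3],-.066,.055)),(s,ps(335,350),(-.1-p[3],0,.091)),
(s,ps(430,362),(-.1-p[4],-.072,.058)),
(s,ps(393,494),(-.24,.048,.052)),
]
def W(p,X):
    R=np.array([[np.cos(p[2]),-np.sin(p[2]),0],[np.sin(p[2]),np.cos(p[2]),0],[0,0,1]]);return R@np.array(X)+[p[0],p[1],0]
def f(p): return np.concatenate([proj(k,W(p,X))[0]-u for k,u,X in L(p)])
r=least_squares(f,[.42,-.05,1.57,.02,.06],loss='soft_l1',x_scale=[.01,.01,.1,.01,.01]);p=r.x;print(p,np.degrees(p[2]))
print(np.round(f(p).reshape(-1,2),1))
hp=p[:3]
for n,u,z in [('weight',px(642,367),.036),('glue',px(358,10),.08),('thumb',px(364,402),.171),('rule near',px(755,285),.004),('rule far',px(722,75),.004),('awlR',px(140,450),.02)]:
    w=atz(c,*u,z); cs,sn=np.cos(p[2]),np.sin(p[2]); d=w[:2]-p[:2]; print(n,w,'hop',[cs*d[0]+sn*d[1],-sn*d[0]+cs*d[1]])
# segmented colors
hsv=cv2.cvtColor(c['color'],cv2.COLOR_BGR2HSV)
red=(((hsv[...,0]<6)|(hsv[...,0]>174))&(hsv[...,1]>170)&(hsv[...,2]>90)); red[:165]=0;red[:,390:]=0;red[:,:290]=0;red[225:]=0
v,u=np.nonzero(red); print('red px rows', [(int(y),u[v==y].tolist()) for y in np.unique(v)])
yel=((hsv[...,0]>20)&(hsv[...,0]<35)&(hsv[...,1]>130));yel[:165]=0;yel[225:]=0;yel[:,:300]=0;yel[:,340:]=0
v,u=np.nonzero(yel); print('yel', [(int(y),u[v==y].tolist()) for y in np.unique(v)])
```

```text
[0.5688479  0.04588018 1.68141545 0.02163624 0.05399581] 96.33800864044514
[[ 0.1  1.1]
 [-0.6 -0.1]
 [ 0.2  0.6]
 [ 0.9  0.6]
 [-1.4 -0.1]
 [-0.5  0.5]
 [ 0.6  0.9]
 [ 0.5 -0.1]
 [ 0.3  0.8]
 [ 0.4 -0.9]
 [ 0.2 -3.3]
 [ 0.9 -0.8]
 [ 0.5 -1.2]
 [-0.1 -1.7]
 [ 1.   0. ]]
weight [ 0.47038328 -0.15486177  0.036     ] hop [np.float64(-0.18864513709077493), np.float64(0.12002343576893296)]
glue [0.71509282 0.04227921 0.08      ] hop [np.float64(-0.019723472411043073), np.float64(-0.14495354197599733)]
thumb [0.43768265 0.03134486 0.171     ] hop [np.float64(3.33245664900679e-05), np.float64(0.13196816316285517)]
rule near [ 0.53201333 -0.24160802  0.004     ] hop [np.float64(-0.2816647524639691), np.float64(0.06834630534933034)]
rule far [ 0.68840486 -0.22339774  0.004     ] hop [np.float64(-0.2808304085047227), np.float64(-0.08909965241846583)]
awlR [0.41304241 0.1955721  0.02      ] hop [np.float64(0.1659769305908728), np.float64(0.13832815120287725)]
red px rows [(180, [323, 324, 325, 326, 327, 328]), (181, [323, 324, 325, 326, 327, 328]), (182, [324, 325, 326, 327, 328]), (183, [324, 325, 326, 327, 328]), (184, [324, 325, 326, 327, 328]), (185, [325, 326]), (186, [325, 326]), (187, [326]), (188, [326, 327]), (189, [326, 327]), (190, [326, 327])]
yel [(194, [315, 316]), (195, [315, 316]), (196, [316]), (197, [316]), (198, [316]), (199, [316, 317]), (200, [316, 317])]
```

```bash
cat >> h.py <<'E'
from scipy.spatial.transform import Rotation as Ro
HP=np.array([.5688,.0459]); YAW=np.radians(96.34)
RH=Ro.from_euler('z',YAW)
def h2w(X): return RH.apply(X)+[*HP,0]
def st(tgt=None,z=None):
    "state in hopper frame; tool-frame delta (mm) to hopper target"
    o=bot.get_obs(); R=Ro.from_rotvec(o['eef_rot']); p=np.array(o['eef_pos'])
    hp=RH.inv().apply(p-[*HP,0])
    print('t',round(o['time_s'],2),'hop mm',np.round(hp*1e3,1),'Rh',np.round((RH.inv()*R).as_matrix(),3).tolist(),'F(hop)',np.round(RH.inv().apply(o['ft_force']),1),'w',round(o['width'],3))
    if tgt is not None: print('tool delta',np.round(R.inv().apply(h2w(np.array(tgt)/1e3)-p)*1e3,1))
E
echo
```

Request:
jog_arm(rot=[[0,0,3.7],[0,0,3.7],[0,0,0],[0,0,0],[0,0,0],[0,0,0],[0,0,0],[0,0,0],[0,0,0],[0,0,0],[0,0,0],[0,0,0]], slide=[[0,0,0],[0,0,0],[28,-21,0],[28,-21,0],[28,-21,0],[28,-21,0],[28,-21,0],[28,-21,0],[28,-21,0],[28,-21,0],[28,-21,0],[28,-21,0]], claw=[0,0,0,0,0,0,0,0,0,0,0,0])

```text
time_s: 1.1
eef_pos: [0.3804, -0.2692, 0.1984]
eef_rot: [-3.137, -0.172, 0.0]
ft_force: [0.1, -0.8, 1.2]
width: 1.002
```

```bash
python3 -c "
from h import *
st((-122,0,190))"
```

```text
t 1.1 hop mm [-292.3  222.   198.4] Rh [[-0.001, -1.0, 0.0], [-1.0, 0.001, 0.0], [-0.0, -0.0, -1.0]] F(hop) [-0.8 -0.   1.2] w 1.002
tool delta [ 221.9 -170.6    8.3]
```

Request:
jog_arm(rot=[[0,0,0],[0,0,0],[0,0,0],[0,0,0],[0,0,0],[0,0,0],[0,0,0],[0,0,0],[0,0,0],[0,0,0]], slide=[[27,-21,0],[27,-21,0],[27,-21,0],[27,-21,0],[27,-21,0],[27,-21,0],[27,-21,0],[24,-18,0],[0,0,0],[0,0,0]], claw=[0,0,0,0,0,0,0,0,0,0])

```text
time_s: 1.93
eef_pos: [0.5734, -0.0822, 0.1975]
eef_rot: [-3.136, -0.177, 0.003]
ft_force: [-1.0, 0.1, -1.1]
width: 1.003
```

```bash
python3 -c "
from h import *
st((-122,0,76))
c=snap('top','top1')['color'];s=snap('side','side1')['color']
cv2.imwrite('pics/c3.png',np.hstack([cv2.resize(c[140:290,230:390],None,fx=2.4,fy=2.4),cv2.resize(s[130:280,200:360],None,fx=2.4,fy=2.4)]))"
```

```text
t 1.93 hop mm [-127.8    9.6  197.5] Rh [[0.002, -1.0, 0.0], [-1.0, -0.002, 0.002], [-0.002, -0.0, -1.0]] F(hop) [ 0.2  0.9 -1.1] w 1.003
tool delta [  9.8  -5.7 121.5]
```

View pics/c3.png

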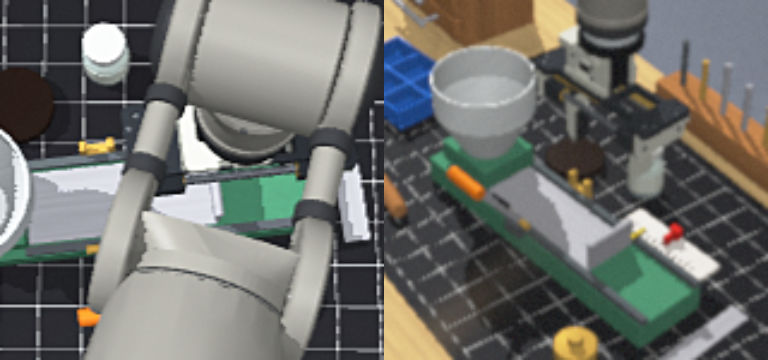

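The arm hides the gate from the top camera, but the side view shows the pointer and marker clear. Straddle the lip, then grip it.

Request:
jog_arm(rot=[[0,0,0],[0,0,0],[0,0,0],[0,0,0],[0,0,0],[0,0,0],[0,0,0],[0,0,0],[0,0,0]], slide=[[5,-3,10],[5,-3,20],[0,0,20],[0,0,20],[0,0,20],[0,0,20],[0,0,10],[0,0,0],[0,0,0]], claw=[0,0,0,0,0,0,0,0,0])

```text
time_s: 2.78
eef_pos: [0.5823, -0.0768, 0.0784]
eef_rot: [-3.137, -0.171, 0.001]
ft_force: [0.0, -0.0, -0.2]
width: 0.999
```

Request:
jog_arm(rot=[[0,0,0],[0,0,0],[0,0,0],[0,0,0],[0,0,0],[0,0,0],[0,0,0],[0,0,0],[0,0,0],[0,0,0],[0,0,0],[0,0,0]], slide=[[0,0,0],[0,0,0],[0,0,0],[0,0,0],[0,0,0],[0,0,0],[0,0,0],[0,0,0],[0,0,0],[0,0,0],[0,0,0],[0,0,0]], claw=[0.5,0.7,0.8,0.9,1,1,1,1,1,1,1,1])

```text
time_s: 3.78
eef_pos: [0.5825, -0.0764, 0.0785]
eef_rot: [3.137, 0.172, -0.0]
ft_force: [0.4, -0.1, 0.3]
width: 0.176
```

```bash
python3 -c "
from h import *
st((-154,0,76))"
```

```text
t 3.78 hop mm [-1.23e+02 -1.00e-01  7.85e+01] Rh [[-0.001, -1.0, -0.0], [-1.0, 0.001, 0.0], [-0.0, 0.0, -1.0]] F(hop) [-0.2 -0.4  0.3] w 0.176
tool delta [-0.1 31.   2.5]
```

Request:
jog_arm(rot=[[0,0,0],[0,0,0],[0,0,0],[0,0,0]], slide=[[0,0,0],[0,0,0],[0,0,0],[0,0,0]], claw=[1,1,1,1])

```text
time_s: 4.12
eef_pos: [0.5825, -0.0764, 0.0785]
eef_rot: [3.137, 0.172, 0.0]
ft_force: [-0.1, -0.0, 0.1]
width: -0.0
```

Fully shut, so the lip isn't between the pads. Check the side view.

```bash
python3 -c "
from h import *
c=snap('side','side2');s=c['color']
print(proj(c,h2w([[-.122,0,.091],[-.122,.038,.091],[-.122,-.038,.091],[-.123,0,.0705],[-.122,-.066,.055],[-.154,-.072,.055]])))
cv2.imwrite('pics/c4.png',cv2.resize(s[160:260,220:353],None,fx=6,fy=6,interpolation=cv2.INTER_CUBIC))"
```

```text
[[293.94942271 226.02697285]
 [284.91801861 231.63410867]
 [302.74577257 220.5666002 ]
 [294.03813321 230.92461685]
 [308.61956496 224.85668145]
 [316.91252646 229.09510632]]
```

View pics/c4.png

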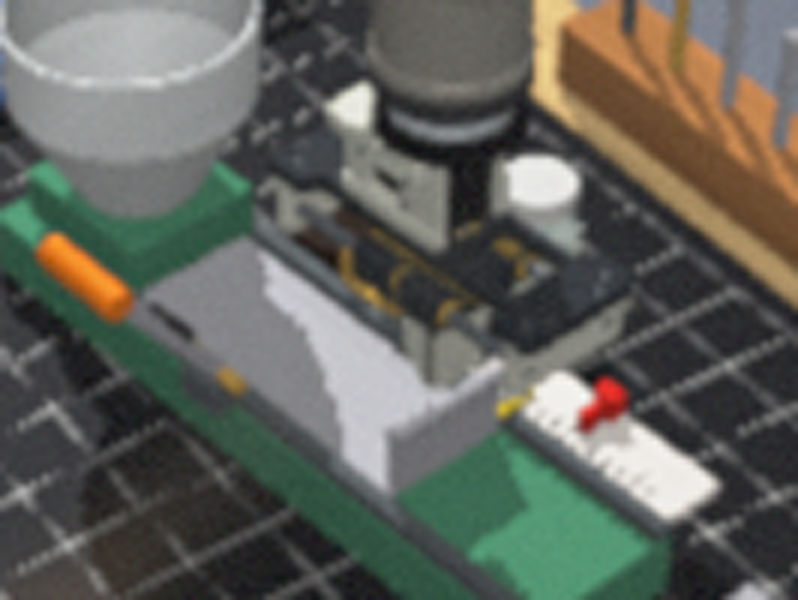

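The gripper seems to sit beyond the lip (larger world x), contrary to the reported pose. I'll check with depth.

```bash
python3 -c "
from h import *
c=load('side2')
for n,x,y in [('liptop mid',440,405),('lip face',440,440),('lip R',490,385),('fingL',415,350),('fingL2',430,340),('fingR',525,375),('fingR2',540,350),('bodyR',600,320),('bodyL',300,200),('white',400,200),('jar',540,180),('wrist',440,60),('bodyface',350,285),('pad?',470,340),('thumb',85,275),('ptr',512,405)]:
    u=220+(x+.5)/6-.5;v=160+(y+.5)/6-.5
    w=dep(c,u,v); print(n,np.round(w*1e3), 'hop',np.round(RH.inv().apply(w-[*HP,0])*1e3))
o=bot.get_obs();print(o['joint_positions'],o['eef_pos'])
"
```

```text
liptop mid [575. -79.  93.] hop [-125.    7.   93.]
lip face [577. -77.  65.] hop [-123.    5.   65.]
lip R [613. -73.  83.] hop [-123.  -31.   83.]
fingL [567. -68. 128.] hop [-113.   14.  128.]
fingL2 [570. -77. 140.] hop [-122.   12.  140.]
fingR [ 561. -163.  185.] hop [-207.   30.  185.]
fingR2 [ 566. -168.  202.] hop [-212.   26.  202.]
bodyR [ 614. -154.  186.] hop [-204.  -23.  186.]
bodyL [546.   4. 189.] hop [-39.  27. 189.]
white [558. -66. 229.] hop [-110.   23.  229.]
jar [737.  43.  88.] hop [ -21. -167.   88.]
wrist [ 555. -100.  335.] hop [-143.   30.  335.]
bodyface [618.  64.  53.] hop [ 12. -51.  53.]
pad? [ 554. -129.  186.] hop [-172.   34.  186.]
thumb [431.  25. 180.] hop [ -5. 139. 180.]
ptr [631. -70.  56.] hop [-122.  -49.   56.]
[-2.60746225e-01  5.69279672e-01  1.50688693e+00 -1.10057999e-04
  1.06537296e+00  1.20045188e+00] [ 0.58250656 -0.07638651  0.07852235]
```

```bash
python3 -c "
from h import *
c=load('side2')
D=c['depth'];v,u=np.mgrid[195:240,280:315]
q=np.array([RH.inv().apply(dep(c,a,b)-[*HP,0])*1e3 for a,b in zip(u.ravel(),v.ravel())]).reshape(*u.shape,3)
for r in range(14,36):print(195+r,[tuple(int(t) for t in q[r,k]) for k in range(4,22,2)])
"
```

```text
209 [(-119, 40, 183), (-125, 37, 185), (-133, 36, 190), (-144, 38, 198), (-145, 32, 195), (-150, 29, 197), (-148, 18, 189), (-162, 24, 202), (-174, 28, 212)]
210 [(-16, -53, 57), (-127, 39, 184), (-133, 37, 187), (-145, 40, 196), (-149, 35, 196), (-149, 27, 191), (-150, 21, 188), (-150, 12, 183), (-174, 28, 208)]
211 [(-13, -56, 49), (-124, 37, 177), (-135, 38, 184), (-145, 39, 192), (-150, 36, 193), (-150, 28, 189), (-153, 23, 188), (-152, 14, 181), (-149, 3, 173)]
212 [(-17, -52, 49), (17, -93, 2), (-133, 37, 179), (-143, 38, 186), (-150, 37, 190), (-151, 29, 186), (-158, 28, 190), (-150, 12, 175), (-151, 4, 171)]
213 [(-23, -47, 52), (-28, -51, 52), (-106, 12, 142), (-143, 38, 182), (-149, 35, 184), (-156, 34, 188), (-162, 32, 191), (-166, 27, 191), (-137, -8, 150)]
214 [(-28, -42, 53), (-34, -46, 55), (-106, 11, 138), (-143, 37, 177), (-151, 37, 182), (-137, 15, 161), (-164, 33, 189), (-167, 28, 188), (-24, -122, 3)]
215 [(-26, -44, 46), (-33, -47, 49), (-106, 11, 134), (-118, 14, 144), (-150, 36, 178), (-135, 13, 154), (-142, 12, 158), (-169, 30, 187), (-178, 31, 194)]
216 [(-27
[... 1564 characters left out ...]
75, -18, 46), (-79, -23, 46), (-122, 8, 96), (-120, -1, 89), (-123, -7, 88), (-119, -20, 76), (-122, -26, 74)]
227 [(-72, -2, 50), (-73, -10, 45), (-76, -16, 44), (-117, 12, 91), (-122, 8, 92), (-124, 2, 90), (-122, -8, 81), (-122, -17, 75), (-121, -27, 69)]
228 [(-75, 0, 49), (-77, -7, 46), (-81, -12, 45), (-122, 17, 93), (-123, 9, 89), (-125, 2, 86), (-120, -11, 74), (-123, -16, 73), (-122, -26, 66)]
229 [(-76, 0, 46), (-80, -4, 45), (-123, 26, 96), (-121, 16, 88), (-124, 10, 86), (-122, 0, 79), (-121, -10, 71), (-123, -16, 68), (-122, -26, 61)]
230 [(-82, 6, 49), (-120, 32, 93), (-124, 27, 93), (-123, 18, 86), (-119, 6, 76), (-122, 0, 74), (-124, -7, 71), (-121, -18, 61), (-120, -28, 54)]
```

Depth says the shut fingers are at hopper x −105..−137 but the tips are at z≈108 mm, not the expected 70. I'll check whether that height offset was also there before the descent.

```bash
python3 -c "
from h import *
for t in ['side1','side2','side0','top0']:
    c=load(t);v,u=np.mgrid[0:420,0:560];p=cv2.undistortPoints(np.stack([u.ravel(),v.ravel()],-1).astype(float)[:,None],K(c),np.array(c['D'],float))[:,0]
    d=c['depth'].ravel();P=np.array(c['pose']);w=(np.c_[p,np.ones(len(p))]*d[:,None])@P[:3,:3].T+P[:3,3]
    w=w[d>0]
    if t in('side0','top0'):
        q=w-[.124,-.51,0]; a=np.radians(13.7); q=np.c_[np.cos(a)*q[:,0]+np.sin(a)*q[:,1], np.sin(a)*q[:,0]-np.cos(a)*q[:,1],q[:,2]]
    else:
        q=RH.inv().apply(w-[*HP,0]); cx=(-.128,.0096) if t=='side1' else (-.123,0); q=np.c_[-(q[:,1]-cx[1]),-(q[:,0]-cx[0]),q[:,2]]
    m=(abs(q[:,0])<.03)&(abs(q[:,1])<.1)&(q[:,2]>.1)&(q[:,2]<.4); q=q[m]*1e3
    print(t,len(q))
    for z in range(100,330,10):
        k=(q[:,2]>=z)&(q[:,2]<z+10)
        if k.sum()>2: print(z,k.sum(),'x',np.percentile(q[k,0],[2,98]).round(),'y',np.percentile(q[k,1],[2,50,98]).round())
"
```

```text
side1 1305
220 9 x [-12.   9.] y [-53. -50.  32.]
230 23 x [-14.   4.] y [-56. -48.  54.]
240 48 x [-16.   6.] y [-63. -47.  62.]
250 48 x [-16.   6.] y [-61.  46.  62.]
260 39 x [-16.   6.] y [-62. -47.  64.]
270 24 x [-16.   7.] y [-67. -52.   5.]
280 8 x [-13.   7.] y [-53. -52. -51.]
290 40 x [-27.  22.] y [-52.  83.  86.]
300 67 x [-29.  28.] y [-53.  84.  87.]
310 64 x [-30.  23.] y [-76.  14.  92.]
320 136 x [-29.  26.] y [-63.  30.  93.]
side2 1542
110 12 x [-15. -11.] y [-19.  -5.   7.]
120 30 x [-16.   6.] y [-19.   2.  16.]
130 28 x [-16.   5.] y [-19.   3.  16.]
140 22 x [-15.  -3.] y [-21.  11.  18.]
150 7 x [-14.   8.] y [12. 15. 19.]
170 30 x [-26.  28.] y [-85.  82.  85.]
180 75 x [-29.  28.] y [-84.  47.  86.]
190 113 x [-30.  24.] y [-76.  22.  89.]
200 90 x [-29.  25.] y [-59.  26.  93.]
210 403 x [-29.  27.] y [-93.  39.  92.]
220 101 x [-29.  21.] y [-54.  -3.  67.]
230 68 x [-27.  21.] y [-51.   7.  15.]
240 56 x [-27.  18.] y [-49.   9.  15.]
250 20 x [-28.  11.] y [-42.  10.  14.]
260 7 x [-29. -13.] y [-51.  12.  16.]
270 35 x [-29.  18.] y [-52.  26.  36.]
280 79 x [-29.  24.] y [-22.  26.  35.]
290 16 x [-30.  -0.] y [10. 22. 30.]
300 41 x [-28.  18.] y [23. 33. 36.]
310 38 x [-28.  19.] y [26. 33. 38.]
320 53 x [-29.  21.] y [20. 31. 37.]
side0 2268
230 13 x [-12.   2.] y [-59. -50. -48.]
240 4 x [-4. -1.] y [-48. -48. -47.]
250 3 x [-7. -5.] y [-48. -48. -48.]
260 6 x [-12.  -7.] y [-52. -49. -47.]
270 13 x [-13. -10.] y [-60. -54. -49.]
290 25 x [-19.  28.] y [-51.  85.  86.]
300 90 x [-30. -23.] y [-49.   3.  42.]
310 262 x [-30.  18.] y [-68.  47.  91.]
320 208 x [-28.  24.] y [-63.  34.  93.]
top0 4
220 4 x [ 5. 11.] y [44. 45. 46.]
```

The offset was there from the start: in depth, the real fingertips stand ~38 mm higher than the reported pose implies (x and y agree within ~5 mm). I'll trust the depth: reopen, then go down a further 40 mm while watching the force.

Request:
jog_arm(rot=[[0,0,0],[0,0,0],[0,0,0],[0,0,0],[0,0,0],[0,0,0],[0,0,0],[0,0,0],[0,0,0],[0,0,0],[0,0,0],[0,0,0]], slide=[[0,0,0],[0,0,0],[0,0,0],[0,0,0],[0,0,0],[0,0,0],[0,0,0],[0,0,0],[0,0,0],[0,0,0],[0,0,0],[0,0,0]], claw=[0,0,0,0,0,0,0,0,0,0,0,0])

```text
time_s: 5.17
eef_pos: [0.5825, -0.0764, 0.0785]
eef_rot: [3.137, 0.172, -0.0]
ft_force: [0.5, -0.0, 0.2]
width: 0.824
```

Request:
jog_arm(rot=[[0,0,0],[0,0,0],[0,0,0],[0,0,0],[0,0,0],[0,0,0]], slide=[[3,0,10],[0,0,10],[0,0,10],[0,0,5],[0,0,3],[0,0,0]], claw=[0,0,0,0,0,0])

```text
time_s: 5.67
eef_pos: [0.5848, -0.0759, 0.0392]
eef_rot: [-3.136, -0.172, 0.003]
ft_force: [0.1, 0.1, 0.6]
width: 1.002
```

Request:
jog_arm(rot=[[0,0,0],[0,0,0],[0,0,0],[0,0,0],[0,0,0],[0,0,0],[0,0,0],[0,0,0],[0,0,0],[0,0,0],[0,0,0],[0,0,0]], slide=[[0,0,0],[0,0,0],[0,0,0],[0,0,0],[0,0,0],[0,0,0],[0,0,0],[0,0,0],[0,0,0],[0,0,0],[0,0,0],[0,0,0]], claw=[1,1,1,1,1,1,1,1,1,1,1,1])

```text
time_s: 6.67
eef_pos: [0.5855, -0.076, 0.0405]
eef_rot: [3.137, 0.172, -0.0]
ft_force: [-0.0, -0.0, 0.7]
width: 0.176
```

Request:
jog_arm(rot=[[0,0,0],[0,0,0],[0,0,0],[0,0,0]], slide=[[0,0,0],[0,0,0],[0,0,0],[0,0,0]], claw=[1,1,1,1])

```text
time_s: 7.0
eef_pos: [0.5855, -0.0764, 0.0405]
eef_rot: [3.136, 0.172, 0.0]
ft_force: [-0.0, -1.7, -0.9]
width: 0.095
```

```bash
python3 -c "
from h import *
st((-154,0,40))
s=snap('side','side3')['color']
cv2.imwrite('pics/c5.png',cv2.resize(s[160:260,220:353],None,fx=6,fy=6,interpolation=cv2.INTER_CUBIC))"
```

```text
t 7.0 hop mm [-123.4   -3.1   40.5] Rh [[-0.001, -1.0, -0.0], [-1.0, 0.001, -0.0], [0.0, 0.0, -1.0]] F(hop) [-1.7  0.2 -0.9] w 0.095
tool delta [-3.1 30.6  0.5]
```

View pics/c5.png

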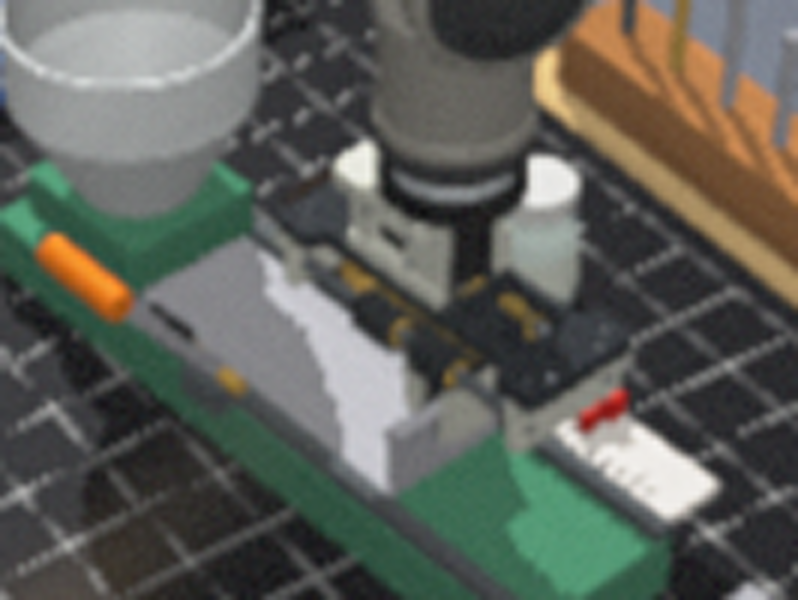

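Opening 8.7 mm with the finger pads around the lip's rolled edge at crop (440,400): gripped. Pull 31 mm towards hopper −x (tool +y).

Request:
jog_arm(rot=[[0,0,0],[0,0,0],[0,0,0],[0,0,0],[0,0,0],[0,0,0],[0,0,0],[0,0,0],[0,0,0],[0,0,0],[0,0,0]], slide=[[0,4,0],[0,4,0],[0,4,0],[0,4,0],[0,4,0],[0,4,0],[0,4,0],[0,3,0],[0,0,0],[0,0,0],[0,0,0]], claw=[1,1,1,1,1,1,1,1,1,1,1])

```text
time_s: 7.97
eef_pos: [0.5886, -0.1046, 0.0405]
eef_rot: [-3.134, -0.172, 0.001]
ft_force: [0.2, 8.3, 1.5]
width: 0.099
```

```bash
cat >> h.py <<'E'
def seg(c,lo,hi,box):
    hsv=cv2.cvtColor(c['color'],cv2.COLOR_BGR2HSV);x0,x1,y0,y1=box
    m=cv2.inRange(hsv,lo,hi)[y0:y1,x0:x1];v,u=np.nonzero(m);return u+x0,v+y0
E
python3 -c "
from h import *
st((-154,0,40))
c=snap('side','side4');s=c['color']
print(proj(c,h2w([[-.154,-.066,.055],[-.154,-.072,.055]])))
cv2.imwrite('pics/c6.png',cv2.resize(s[180:260,260:366],None,fx=7.5,fy=7.5,interpolation=cv2.INTER_CUBIC))"
```

```text
t 7.97 hop mm [-151.7   -3.1   40.5] Rh [[-0.001, -1.0, 0.003], [-1.0, 0.001, 0.0], [-0.0, -0.003, -1.0]] F(hop) [ 8.2 -1.1  1.5] w 0.099
tool delta [-3.1  2.3  0.5]
[[315.58866881 229.95178749]
 [316.91252646 229.09510632]]
```

View pics/c6.png

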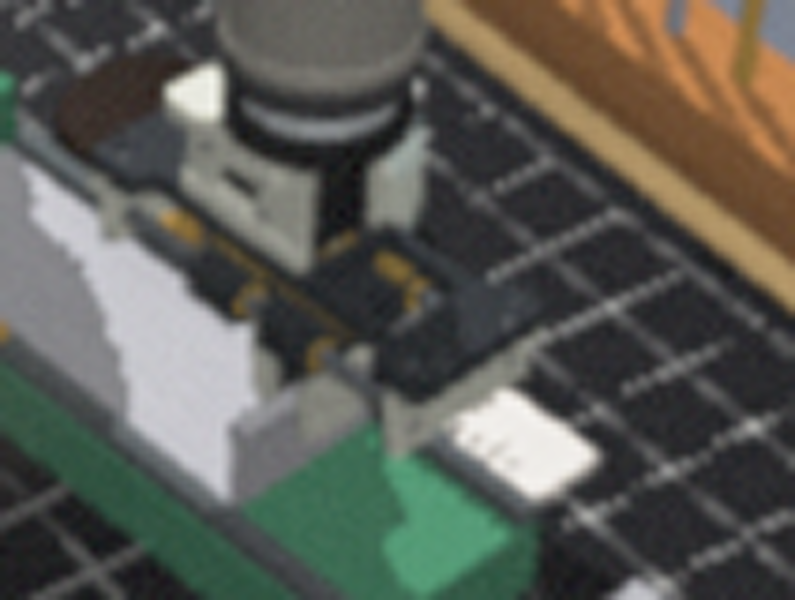

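The gate moved ~28 mm; the gripper hides the marker. Pull 2 mm more, release, lift clear, look.

Request:
jog_arm(rot=[[0,0,0],[0,0,0],[0,0,0],[0,0,0],[0,0,0],[0,0,0],[0,0,0],[0,0,0],[0,0,0],[0,0,0],[0,0,0],[0,0,0]], slide=[[0,1,0],[0,1,0],[0,0,0],[0,0,0],[0,0,0],[0,0,0],[0,0,0],[0,0,0],[0,0,0],[0,0,0],[0,0,0],[0,0,0]], claw=[1,1,1,1,0,0,0,0,0,0,0,0])

```text
time_s: 9.02
eef_pos: [0.5891, -0.109, 0.0405]
eef_rot: [3.137, 0.172, -0.0]
ft_force: [-0.7, 0.6, -0.4]
width: 0.625
```

Request:
jog_arm(rot=[[0,0,0],[0,0,0],[0,0,0],[0,0,0],[0,0,0],[0,0,0]], slide=[[0,0,-15],[0,0,-25],[0,0,-25],[0,0,-25],[0,0,-20],[0,0,0]], claw=[0,0,0,0,0,0])

```text
time_s: 9.52
eef_pos: [0.5915, -0.1096, 0.1554]
eef_rot: [3.134, 0.172, 0.012]
ft_force: [-0.0, 0.5, 0.3]
width: 0.994
```

```bash
python3 -c "
from h import *
st((-154,0,40))
c=snap('side','side5');s=c['color']
o=[290,210]
cv2.imwrite('pics/c7.png',cv2.resize(s[210:250,290:343],None,fx=15,fy=15,interpolation=cv2.INTER_CUBIC))
for k in (.045,.050,.054,.058): print(k,(proj(c,h2w([[-.1-k,-.066,.055],[-.1-k,-.072,.055],[-.1-k,0,.091],[-.1-k,.038,.091]]))-o)*15+7)"
```

```text
t 9.52 hop mm [-157.1   -5.4  155.4] Rh [[-0.001, -1.0, -0.004], [-1.0, 0.001, -0.008], [0.008, 0.004, -1.0]] F(hop) [ 0.5 -0.1  0.3] w 0.994
tool delta [ -6.3  -3.5 115.3]
0.045 [[361.16543456 284.58948466]
 [381.01346382 271.82758871]
 [142.07317968 304.50049744]
 [  6.3572018  390.16652561]]
0.05 [[377.61998649 296.61919523]
 [397.47351473 283.80834653]
 [158.74501375 317.05320789]
 [ 22.97728191 403.06396438]]
0.054 [[390.83003209 306.27681238]
 [410.68789697 293.42659476]
 [172.13115185 327.13202769]
 [ 36.32241241 413.42009053]]
0.058 [[404.08155426 315.96468365]
 [423.9436995  303.074912  ]
 [185.56080068 337.24361313]
 [ 49.71140997 423.81034701]]
```

View pics/c7.png

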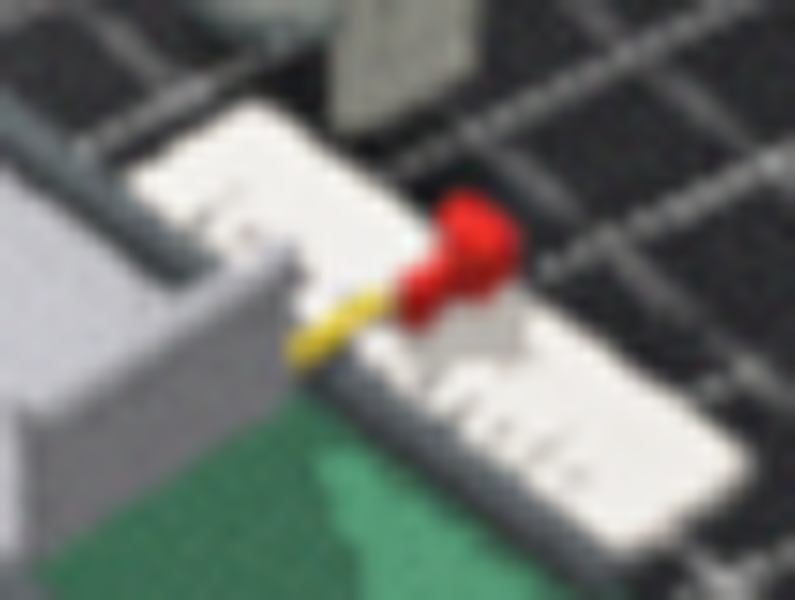

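The pointer tip (385,303) and marker inner end (≈415,300) are near line: pointer about 52–53 mm, marker 54–56 mm. I'll move to the latch side (high, shutting the fingers) and check the mark from the top camera before touching the latch.

Request:
jog_arm(rot=[[0,0,0],[0,0,0],[0,0,0],[0,0,0],[0,0,0],[0,0,0],[0,0,0],[0,0,0],[0,0,0],[0,0,0],[0,0,0],[0,0,0]], slide=[[0,0,-20],[0,0,-20],[-20,-16,0],[-20,-16,0],[-20,-16,0],[-20,-16,0],[-20,-16,0],[-20,-16,0],[-20,-16,0],[-20,-16,0],[-20,-14,0],[0,0,0]], claw=[0,0,1,1,1,1,1,1,1,1,1,1])

```text
time_s: 10.57
eef_pos: [0.3902, 0.0145, 0.1892]
eef_rot: [-3.135, -0.174, 0.007]
ft_force: [0.0, -0.0, -0.2]
width: 0.326
```

```bash
python3 -c "
from h import *
st((-15,175,128))
c=snap('top','top2');s=c['color']
o=[295,170]
cv2.imwrite('pics/c8.png',np.hstack([cv2.resize(s[170:210,295:345],None,fx=10,fy=10,interpolation=cv2.INTER_CUBIC),cv2.resize(s[140:300,190:310],None,fx=2.5,fy=2.5)]))
for k in (.050,.054,.058): print(k,((proj(c,h2w([[-.1-k,-.066,.055],[-.1-k,-.072,.055],[-.1-k,-.072,.06],[-.1-k,-.06,.055]]))-o)*10+4.5).round().tolist())"
```

```text
t 10.57 hop mm [-11.5 181.  189.2] Rh [[0.0, -1.0, 0.002], [-1.0, -0.0, 0.005], [-0.005, -0.002, -1.0]] F(hop) [-0.  -0.  -0.2] w 0.326
tool delta [ 6.3  3.6 61.2]
0.05 [[311.0, 234.0], [309.0, 212.0], [310.0, 208.0], [314.0, 256.0]]
0.054 [[326.0, 232.0], [323.0, 211.0], [325.0, 206.0], [329.0, 254.0]]
0.058 [[341.0, 231.0], [338.0, 209.0], [340.0, 204.0], [344.0, 252.0]]
```

View pics/c8.png

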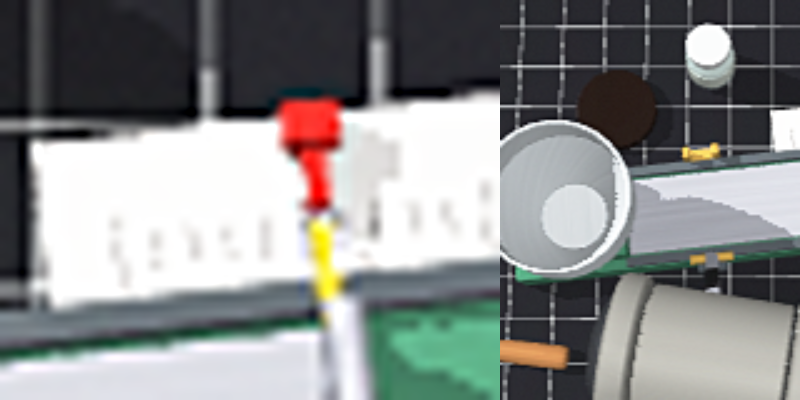

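From the top, the pointer (tip 318,225) and marker end (318,203) are collinear to within ~1 mm, so the gate is on the mark. Now the latch: lower the shut fingers on the robot side of the thumb bar.

Request:
jog_arm(rot=[[0,0,0],[0,0,0],[0,0,0],[0,0,0],[0,0,0],[0,0,0],[0,0,0]], slide=[[0,4,20],[0,0,20],[0,0,15],[0,0,6],[0,0,0],[0,0,0],[0,0,0]], claw=[1,1,1,1,1,1,1])

```text
time_s: 11.2
eef_pos: [0.3959, 0.0084, 0.1301]
eef_rot: [3.137, 0.172, 0.002]
ft_force: [0.6, 0.2, -0.2]
width: 0.003
```

```bash
cat >> h.py <<'E'
def thumb(tag):
    c=snap('side',tag);u,v=seg(c,(5,190,120),(16,255,255),(200,300,150,260))
    q=np.array([RH.inv().apply(dep(c,a,b)-[*HP,0])*1e3 for a,b in zip(u,v)])
    print('thumb px',len(q), (u.mean(),v.mean()) if len(q) else '', np.median(q,0).round() if len(q) else '')
    return c
def grip(c,hx,hy):
    v,u=np.mgrid[60:280,140:360];q=np.array([RH.inv().apply(dep(c,a,b)-[*HP,0])*1e3 for a,b in zip(u.ravel(),v.ravel())])
    q=q[(abs(q[:,0]-hx)<40)&(abs(q[:,1]-hy)<35)&(q[:,2]>110)&(q[:,2]<260)]
    for z in range(110,260,10):
        k=(q[:,2]>=z)&(q[:,2]<z+10)
        if k.sum()>2: print(z,k.sum(),np.percentile(q[k,0],[2,98]).round(),np.percentile(q[k,1],[2,98]).round())
E
python3 -c "
from h import *
st((-15,60,128)); c=thumb('side6'); grip(c,-15,181)"
```

```text
t 11.2 hop mm [-18.2 176.  130.1] Rh [[-0.001, -1.0, -0.0], [-1.0, 0.001, -0.001], [0.001, 0.0, -1.0]] F(hop) [ 0.2 -0.7 -0.2] w 0.003
tool delta [116.   -3.3   2.2]
thumb px 0  
160 8 [-23.  -8.] [189. 190.]
170 25 [-34.   0.] [177. 191.]
180 23 [-34.  -0.] [178. 191.]
190 16 [-34. -13.] [184. 191.]
200 3 [-35. -26.] [191. 191.]
220 7 [-45. -31.] [165. 213.]
230 53 [-51.  15.] [159. 216.]
240 160 [-50.  22.] [153. 215.]
250 62 [-54.  12.] [158. 213.]
```

Request:
jog_arm(rot=[[0,0,0],[0,0,0],[0,0,0],[0,0,0],[0,0,0],[0,0,0],[0,0,0],[0,0,0],[0,0,0],[0,0,0],[0,0,0],[0,0,0]], slide=[[0,0,4],[0,0,4],[8,0,0],[8,0,0],[6,0,0],[6,0,0],[6,0,0],[6,0,0],[6,0,0],[6,0,0],[6,0,0],[0,0,0]], claw=[1,1,1,1,1,1,1,1,1,1,1,1])

```text
time_s: 12.25
eef_pos: [0.4542, 0.015, 0.1215]
eef_rot: [3.137, 0.172, 0.002]
ft_force: [-0.8, 0.5, -0.1]
width: 0.005
```

```bash
python3 -c "
from h import *
st((-15,60,122)); c=thumb('side7'); grip(c,-18,118)
t=snap('top','top3');u,v=seg(t,(5,190,120),(16,255,255),(230,310,190,290));print(len(u),u.mean() if len(u) else 0,v.mean() if len(u) else 0)"
```

```text
t 12.25 hop mm [-18.1 117.4 121.5] Rh [[-0.001, -1.0, -0.0], [-1.0, 0.001, -0.001], [0.001, 0.0, -1.0]] F(hop) [ 0.5  0.7 -0.1] w 0.005
tool delta [57.4 -3.1 -0.4]
thumb px 0  
150 7 [-21.  -3.] [130. 132.]
160 24 [-33.  -0.] [117. 131.]
170 27 [-35.   2.] [114. 132.]
180 18 [-35.  -4.] [124. 135.]
190 10 [-34. -22.] [128. 133.]
210 4 [-47. -43.] [128. 132.]
220 21 [-51. -23.] [ 89. 153.]
230 79 [-55.  14.] [ 93. 153.]
240 80 [-49.  12.] [101. 151.]
250 115 [-56.  17.] [ 97. 147.]
0 0 0
```

Request:
jog_arm(rot=[[0,0,0],[0,0,0],[0,0,0],[0,0,0],[0,0,0],[0,0,0],[0,0,0],[0,0,0],[0,0,0],[0,0,0],[0,0,0],[0,0,0]], slide=[[6,0,0],[6,0,0],[6,0,0],[6,0,0],[6,0,0],[6,0,0],[6,0,0],[6,0,0],[6,0,0],[6,0,0],[4,0,0],[0,0,0]], claw=[1,1,1,1,1,1,1,1,1,1,1,1])

```text
time_s: 13.35
eef_pos: [0.5172, 0.022, 0.1214]
eef_rot: [3.137, 0.172, 0.001]
ft_force: [0.5, 1.1, -0.3]
width: 0.002
```

Request:
jog_arm(rot=[[0,0,0],[0,0,0],[0,0,0],[0,0,0],[0,0,0],[0,0,0]], slide=[[0,0,0],[0,0,0],[0,0,0],[0,0,0],[0,0,0],[0,0,0]], claw=[1,1,1,1,1,1])

```text
time_s: 13.85
eef_pos: [0.5163, 0.022, 0.1216]
eef_rot: [3.137, 0.172, 0.0]
ft_force: [0.7, -0.2, -0.4]
width: 0.006
```

```bash
python3 -c "
from h import *
st((-15,60,122)); c=thumb('side8')
u,v=seg(c,(5,190,120),(16,255,255),(0,560,100,300));print(len(u))
t=snap('top','top4')
s=c['color'];cv2.imwrite('pics/c9.png',np.hstack([cv2.resize(s[130:270,200:350],None,fx=2.7,fy=2.7,interpolation=cv2.INTER_CUBIC),cv2.resize(t['color'][150:290,220:360],None,fx=2.7,fy=2.7)]))"
```

```text
t 13.85 hop mm [-18.   54.9 121.6] Rh [[-0.001, -1.0, -0.0], [-1.0, 0.001, -0.0], [0.0, 0.0, -1.0]] F(hop) [-0.3 -0.7 -0.4] w 0.006
tool delta [-5.1 -3.  -0.4]
thumb px 59 (np.float64(286.6271186440678), np.float64(202.57627118644066)) [ -4. -76.  68.]
182
```

View pics/c9.png

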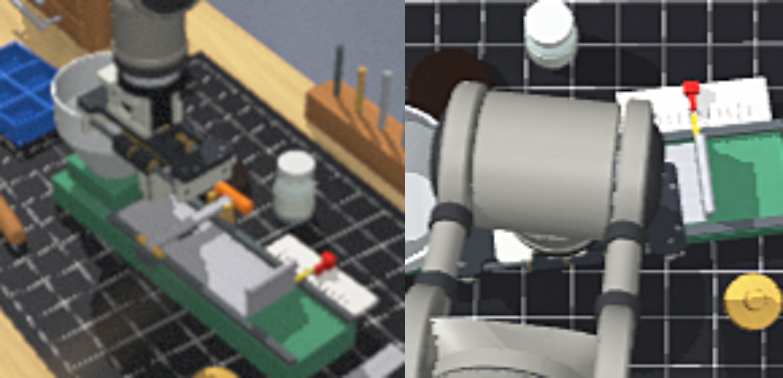

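The latch bar lies across the gate in the catch (thumb bar at side-view px (287,203), measured y −76, z 68, so level), and the pointer still lines up with the marker. Lift clear and make a last numeric check.

Request:
jog_arm(rot=[[0,0,0],[0,0,0],[0,0,0],[0,0,0],[0,0,0],[0,0,0]], slide=[[0,0,-15],[0,0,-20],[0,0,-15],[0,0,0],[0,0,0],[0,0,0]], claw=[1,1,1,1,1,1])

```text
time_s: 14.45
eef_pos: [0.5158, 0.022, 0.1706]
eef_rot: [-3.137, -0.172, 0.002]
ft_force: [-0.9, -0.7, 0.1]
width: 0.007
```

```bash
python3 -c "
from h import *
st(); thumb('side9'); t=snap('top','top5')
for t in (load('top2'),t):
    for lo,hi in (((0,170,90),(6,255,255)),((20,130,90),(35,255,255))):
        u,v=seg(t,lo,hi,(315,340,183,202));print([(int(y),float(u[v==y].mean())) for y in np.unique(v)])
a=load('top0')['color'].astype(int);b=t['color'].astype(int)
d=np.abs(a-b).max(2)>60
for n,(x,y) in dict(glue=(274,162),coast=(237,182),weight=(348,261),tray=(117,227),mallet=(468,215),awl=(195,281),rule=(375,212)).items(): print(n,d[y-15:y+15,x-15:x+15].sum())
hand_in()"
```

```text
t 14.45 hop mm [-17.9  55.4 170.6] Rh [[-0.001, -1.0, 0.0], [-1.0, 0.001, 0.001], [-0.001, -0.0, -1.0]] F(hop) [-0.6  1.   0.1] w 0.007
thumb px 65 (np.float64(286.32307692307694), np.float64(202.27692307692308)) [ -1. -76.  70.]
[(183, 326.0), (184, 326.0), (185, 325.5), (186, 325.5), (187, 326.0), (188, 326.5), (189, 326.5), (190, 326.5)]
[(192, 326.0), (193, 326.5), (194, 326.5), (195, 326.5), (196, 327.0), (197, 327.5), (198, 327.5), (199, 327.0)]
[(183, 326.0), (184, 326.0), (185, 325.5), (186, 325.5), (187, 326.0), (188, 326.5), (189, 326.5), (190, 326.5)]
[(192, 326.0), (193, 326.5), (194, 326.5), (195, 326.5), (196, 327.0), (197, 327.5), (198, 327.5), (199, 327.0)]
glue 5
coast 497
weight 1
tray 0
mallet 0
awl 25
rule 0
the job is handed in; nothing more can be done
```

The gate is open on the red mark and the latch bar has dropped into its catch. I handed the job in at about 14.5 s of robot time; no verdict is reported.

**What I did:** I gripped the gate's lip and pulled it about 30 mm, from roughly 22 mm to 53 mm open. I released it, then pushed the latch bar over upright with the fingers shut, and it fell across the gate.

**Last checks before hand-in:**
- **Gate and marker:** in the top camera the pointer and marker line up to within about 1 mm. Their pixels match the picture taken before I touched the latch. The marker matches its starting pixels too.
- **Latch:** the thumb bar's surface measured hopper y −76 mm, z about 70 mm, which agrees with the bar lying level. I did not measure its angle directly.
- **Robot:** the arm is lifted clear, with about 1 N on the force reading, which is within its usual noise.
- **Bench items:** the glue, weight, tray, mallet and rule look unchanged at a pixel comparison, and the awl almost so. The coasters showed a large difference. I put this down to the arm covering them in the last picture, as nothing came near them, but I could not confirm it.

**What disagreed:** the camera depth showed the real fingertips about 38 mm higher than the reported tool position implied. My first grip closed above the lip because of this, without touching anything. I used the camera heights from then on.

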